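Hold a guide block against the sprung mounting plate of an assembly jig

ROBOT

A 6-joint arm with a two-finger parallel gripper is mounted at the origin on the work surface. World frame = base frame: x ahead of the robot, y to its left, z up, the work surface at z = 0. Lengths are in m, angles in rad, forces in N, time in s.
With the tool pointing down it reaches from about 0.25 to 0.725 m from the base axis. Payload 4 kg.
Tool frame: the origin (TCP) lies at the very end of the fingers, on their centre line; the grasp point (between the pads) lies 19 mm behind it; z points along the fingers, y is the line along which they close (so a half turn about z gives the same grasp; the last joint's range is limited). The gripper opens to 85 mm and grips with 20 to 120 N. Pads are 22 mm wide; open, the fingers measure 114 mm over their backs; the gripper's body (76 mm by 85 mm) begins 54 mm behind the grasp point. The pads swing forward as they close: fully open they stand 13 mm farther back than shut.
Start: joints at [1.321, 0.241, 0.005, 1.335, 0, 1.571], TCP at [0.124, 0.484, 0.231] pointing down, gripper open.
Joint ranges: [-2.72, 2.72], [-1.05, 1.87], [-1.09, 1.28], [-1.99, 2.15], [-1.42, 1.44], [-3.14, 3.14]. Speed limits (rad/s): [2.79, 2.79, 3.14, 3.14, 3.14, 3.14].

INTERFACE

Orientations are given as a unit quaternion [x, y, z, w].
In Python, from workcell import bot, vision, workorder, boxes_of gives the robot as it stands.
- The arm moves only by the tool send_rows, never from a script. Its argument "motion" is text: rows parted by semicolons, each of 5 numbers parted by spaces: the closure, from -1 (fully open) to 1 (shut), so that 0 is half open, then the shift along the tool's x, y, z in cm, then the turn about the tool's z in rad. In form: claw x y z twist; .... A call has 1 to 5 rows; each row is the pose to reach, as a shift and turn from the pose commanded when the call began, along the tool's axes at that moment; what a row does not reach only later rows make up. A row lasts 1/10 s, in which the tool goes at most 50 mm and 8.59 degrees, less where a joint would pass 70% of its speed; a pose out of reach is approached as far as the arm can. A call with a gripper value outside its range is refused whole. The fingers move at their own pace and stop on an object; the grip force is fixed at half the most. Time passes only in rows, so rows that repeat a pose let the fingers close. It gives the time, the measured TCP pose, the force, the opening and the grip force at its end, in the units of the state.
- bot.get_obs(): the state, without advancing time (a new reading comes with each control period).
- vision.camera(name): name is "scene" or "top" or "wrist"; returns the picture (480x640x3 uint8, red, green, blue); there is no depth.
- vision.camera_model(name): a dict with "fov_y" (degrees; the focal length in pixels is half the picture's height over the tangent of half this angle, whatever the lens; pixels are square), "cx", "cy" (the principal point, pixels), "world_from_camera" (4x4, takes a point from camera to world coordinates); the wrist camera has in their place "hand_eye" (4x4, takes a point from camera to tool coordinates, whose origin is the TCP and whose axes are the flange's). Camera axes: x right, y down, z forward; pixel columns grow to the right and rows downward; lengths in m; the calibration is good to about 2 mm. The wrist camera is an equidistant fisheye: a pixel r from the principal point sees the ray r / f radians off the axis. A picture is of the moment at which its call begins: read the wrist's pose just before it. camera_model takes no time and is no camera call.
- workorder.job_done(): hands the job in; it is judged then, once.
Trained networks look in the newest picture that a camera, given by its name, has taken for a name from the list of things; names that differ only in an ending like _2 or _b are one class to them, and where a whole thing is asked for, a point or a joint stands for the part that bears it (a point fixed in the world has none). Each returns a list of dicts, best first, with "conf" (0 to 1); they miss things now and then, are a little off and sometimes report something else, mostly with a low value. They report only what shows in the picture. A call takes as long as a camera call. They do not tell look-alikes from the thing itself.
- boxes_of(camera, target): "rect" ([centre column, centre row, width, height] in pixels, round what is visible of it).
The state is a dict: "clock": time; "joint_pos": joint angles; "joint_vel": joint speeds; "tau": joint torques, N m; "eef_pos": TCP position; "tool_rot": TCP orientation; "ft_force": force on the tool from outside, world axes, zero at the start; "ft_torque": the same for the moment, N m; "grip_width": finger opening in m; "grasp_force": force on a finger pad.
Only numpy, scipy, OpenCV 4.12 (cv2) and the standard library are available. Lean on these libraries where they do the work, as an engineer would, in place of code of your own. Each camera call takes 0.05 s, during which the arm holds its last target. There are 200 camera calls.

TASK

Be the third hand for the fitter: pick up the finned aluminium guide block, set it down in the channel of the black assembly jig with its nose (the end farther from the fin) towards the sprung steel plate, and slide it along the bed until the nose lies flat against the plate and pushes it back with a steady force of about 10 newtons, without ramming it. Only the block may push the plate. Keep that push for a couple of seconds and finish like that, still gripping and pressing the block for the screws to be driven: do not let go, and leave the disc, the jar and the screwdriver where they are.

Things in the scene. Friction and masses are not known exactly. Their poses are not given: they have to be found in the camera images.
- block_fin (a point): Centre of the guide block's upright fin, to grip across its 14 mm thickness (along y); 42 mm above the underside. The fin is 60 long (x) x 14 thick and rises from the foot's top (20 mm) to 60 mm above the underside, on the foot's middle line, set back: its centre is 55 mm behind the nose face, 10 mm behind the foot's centre. Axes: x from tail to nose, z up.
- block_nose (a point): Centre of the nose face of the block (50 x 20 mm upright end face with two small dark screw holes), 10 mm above the underside. Same axes as block_fin: x points out of the face. Two more dark dots mark the nose end of the foot's top. At the start the nose points roughly away from the robot (within 0.9 rad).
- channel_floor (a point): Centre of the channel floor of the fixed black jig (270 x 120 mm), 25 mm above the bench. x runs along the channel to the sprung plate, z up. Channel 140 mm long (70 either way from here), 60 wide (5 mm room each side of the foot), open above, between grey cheeks 12 thick, 14 high. The plate's face at rest is 85 mm ahead of this point.
- plate_face (a point): Centre of the front face of the sprung steel plate closing the far end of the channel: 84 mm wide, 42 high (27 to 69 mm above the bench), 12 thick; this point is 48 mm above the bench and moves with the plate. Axes as channel_floor (x is the push direction).
- plate (a joint): Travel of the sprung plate along the channel's x, in m: 0 at rest, 0.025 at its end stop. It starts to move at 3 N and takes 0.6 N more per mm (6 N at 5 mm, about 10 N at 12 mm, 15 N at 20 mm). The block also drags on the bed with 1 to 4 N, which the hand feels but the plate does not.
- block: The loose aluminium guide block, about 0.33 kg: a foot 90 long (x) x 50 wide (y) x 20 mm high lying flat on the bench, with the fin on top. This point is the centre of the foot's underside; x points to the nose.
- disc: Bystander: spare blue feeder disc, 90 mm across, 12 mm thick with a hub 22 mm across to 24 mm height, lying flat on the bench; origin at the centre of its underside. Leave it.
- jar: Bystander: lidded pale jar, 56 mm across, 85 mm tall, standing; origin at the centre of its underside. Leave it.
- driver_grip (a point): Bystander: black-handled screwdriver lying on the bench between the robot and the jig; this point is on its handle. Leave it.
Things that resemble listed ones, but are neither listed nor needed, are in the scene too. What is shaped like the block but turquoise is not meant.

How it is judged:
On the way, in this order (a step that is already met when the one before it is completed fails the run):
1. the block is gripped and lifted clear of the bench (height (world z) of block_nose above 0.05 m and height (world z) of block_fin above 0.08 m and contact force between the fingers and block above 3 N), for 0.1 s.
2. the block sits on the bed in the channel, nose towards the plate (z of block_nose in the frame of channel_floor between 0.006 and 0.014 m and z of block_fin in the frame of channel_floor below 0.046 m and y of block_nose in the frame of channel_floor between -0.008 and 0.008 m and y of block_fin in the frame of channel_floor between -0.008 and 0.008 m and angle between the x axis of block_nose and the x axis of channel_floor, either way round below 0.1 rad and angle between block_nose's own z axis and vertical below 0.07 rad and x of block_nose in the frame of plate_face between -0.12 and 0.004 m), for 0.1 s.
3. the gripped block's nose presses the plate with 6 to 15 N, for a second (z of block_nose in the frame of channel_floor between 0.006 and 0.014 m and z of block_fin in the frame of channel_floor below 0.046 m and y of block_nose in the frame of channel_floor between -0.008 and 0.008 m and y of block_fin in the frame of channel_floor between -0.008 and 0.008 m and angle between the x axis of block_nose and the x axis of channel_floor, either way round below 0.1 rad and angle between block_nose's own z axis and vertical below 0.07 rad and x of block_nose in the frame of plate_face between -0.004 and 0.004 m and contact force between block and plate between 6 and 15 N and contact force between the fingers and block above 3 N and contact force between each of the arm, the fingers and plate below 0.5 N), for 1 s.
At the end, for the whole second after the job is handed in: Gripped block at rest on the bed (within 4 mm) in the channel (8 mm of its middle, 0.10 rad; tilt under 0.07 rad), nose on the plate (4 mm), pressing it with 6 to 15 N; hand and arm off the plate; disc, jar, screwdriver within 30 mm of their starts (all of step 3 and linear speed of block below 0.01 m/s and distance of each of disc, jar, driver_grip from where it was at the start of the episode below 0.03 m); the arm keeps its last pose, push and grip.
It fails at once if the plate is rammed: more than 25 N on it (contact force between anything else and plate above 25 N).
It fails at once if hand or arm pushes the plate (over 3 N) (contact force between any of the arm, the fingers and plate above 3 N).
It fails at once if the disc is pushed or lifted more than 30 mm from where it stood (distance of disc from where it was at the start of the episode above 0.03 m).
It fails at once if the jar is pushed or lifted more than 30 mm from where it stood (distance of jar from where it was at the start of the episode above 0.03 m).
It fails at once if the screwdriver is pushed or lifted more than 30 mm from where it stood (distance of driver_grip from where it was at the start of the episode above 0.03 m).
It also fails if it takes over 45 s, if anything falls off the work surface, if the arm or the gripper's body presses on something with over 40 N, if the wrist force passes 120 N, or if a joint passes its speed limit or range.

## Working session

There is one attempt and no reset: what is moved stays moved. The work goes in short steps, Python scripts to look and compute and a tool call to move; the robot and the scene stay as the last step left them, time stands still between calls to the robot, and variables do not carry over. Pictures are saved under pics/ and viewed, at most 10 in all, crops included, and the job is handed in when it is done.

Besides the shell and the picture viewer there is one more tool, called after "Call:" as a command line: name --argument value ..., lists and objects as JSON in quotes. send_rows: Moves the arm, as the interface text tells. Its arguments: {"type":"object","properties":{"motion":{"type":"string"}},"required":["motion"]}

```bash
mkdir -p pics
cat > h.py <<'E'
import numpy as np, cv2
from workcell import bot, vision, workorder, boxes_of
from scipy.spatial.transform import Rotation as R
def ray(cam,u,v,obs=None):
    m=vision.camera_model(cam); f=240/np.tan(np.radians(m["fov_y"]/2))
    x,y=(u-m["cx"])/f,(v-m["cy"])/f
    if "hand_eye" in m:
        r=np.hypot(x,y); d=np.array([np.sin(r)*x/max(r,1e-9),np.sin(r)*y/max(r,1e-9),np.cos(r)])
        T=np.eye(4);T[:3,:3]=R.from_quat(obs["tool_rot"]).as_matrix();T[:3,3]=obs["eef_pos"];T=T@np.array(m["hand_eye"])
    else:
        d=np.array([x,y,1.]);T=np.array(m["world_from_camera"])
    d=T[:3,:3]@d
    return T[:3,3],d/np.linalg.norm(d)
def onz(cam,u,v,z,obs=None):
    o,d=ray(cam,u,v,obs); return o+d*(z-o[2])/d[2]
def tri(rs):
    A=sum(np.eye(3)-np.outer(d,d) for o,d in rs); b=sum((np.eye(3)-np.outer(d,d))@o for o,d in rs)
    return np.linalg.solve(A,b)
def snap(cam,name):
    im=vision.camera(cam); cv2.imwrite(f"pics/{name}.png",im[:,:,::-1]); return im
E
python3 - <<'E'
from h import *
o=bot.get_obs(); print({k:np.round(v,3) for k,v in o.items()})
a=snap("scene","s0");b=snap("top","t0");
for c in("scene","top"):
  m=vision.camera_model(c);print(c,m["fov_y"],np.round(m["world_from_camera"],3).tolist())
  for t in("block","plate","channel_floor","disc","jar","driver_grip","block_nose","block_fin","plate_face"):
    try: print(t,[(round(d["conf"],2),np.round(d["rect"]).tolist()) for d in boxes_of(c,t)[:4]])
    except Exception as e: print(t,e)
print(bot.get_obs()["clock"])
E
```

```text
{'clock': np.float64(0.0), 'joint_pos': array([ 1.321,  0.241,  0.004,  1.335, -0.   ,  1.571]), 'joint_vel': array([-0.   , -0.002, -0.001,  0.001, -0.   ,  0.001]), 'tau': array([-1.0000e-03, -3.7232e+01,  2.5241e+01,  1.7000e-02, -0.0000e+00,
       -0.0000e+00]), 'eef_pos': array([0.123, 0.484, 0.23 ]), 'tool_rot': array([ 0.125,  0.992, -0.001, -0.   ]), 'ft_force': array([-0.429, -0.583,  0.702]), 'ft_torque': array([ 0.059, -0.067, -0.022]), 'grasp_force': np.float64(0.0), 'grip_width': np.float64(0.085)}
scene 43.89730658691259 [[-0.823, 0.429, -0.372, 0.864], [0.568, 0.605, -0.558, 0.437], [-0.014, -0.67, -0.742, 0.747], [0.0, 0.0, 0.0, 1.0]]
block [(0.96, [264.0, 285.0, 62.0, 64.0]), (0.95, [318.0, 221.0, 41.0, 61.0]), (0.92, [298.0, 143.0, 32.0, 46.0]), (0.79, [375.0, 181.0, 53.0, 40.0])]
plate [(0.89, [326.0, 401.0, 68.0, 62.0])]
channel_floor [(0.83, [340.0, 389.0, 187.0, 182.0]), (0.43, [207.0, 235.0, 57.0, 48.0])]
disc [(0.74, [206.0, 235.0, 51.0, 48.0]), (0.73, [320.0, 220.0, 41.0, 63.0])]
jar [(0.92, [247.0, 157.0, 36.0, 51.0])]
driver_grip [(0.71, [448.0, 271.0, 120
[... 580 characters left out ...]
, (0.77, [353.0, 364.0, 60.0, 67.0]), (0.74, [304.0, 186.0, 43.0, 57.0]), (0.7, [465.0, 336.0, 64.0, 53.0])]
plate [(0.77, [173.0, 148.0, 56.0, 47.0])]
channel_floor [(0.79, [183.0, 180.0, 110.0, 171.0])]
disc []
jar [(0.59, [465.0, 260.0, 52.0, 35.0]), (0.3, [339.0, 275.0, 56.0, 60.0])]
driver_grip [(0.95, [220.0, 343.0, 58.0, 115.0])]
block_nose [(0.87, [341.0, 272.0, 58.0, 59.0]), (0.87, [465.0, 337.0, 60.0, 48.0]), (0.75, [353.0, 360.0, 60.0, 65.0]), (0.68, [303.0, 188.0, 46.0, 62.0])]
block_fin [(0.89, [340.0, 272.0, 64.0, 61.0]), (0.88, [305.0, 186.0, 48.0, 58.0]), (0.86, [354.0, 361.0, 55.0, 58.0]), (0.84, [463.0, 335.0, 66.0, 50.0])]
plate_face [(0.6, [170.0, 146.0, 55.0, 44.0])]
1.0
```

View pics/s0.png

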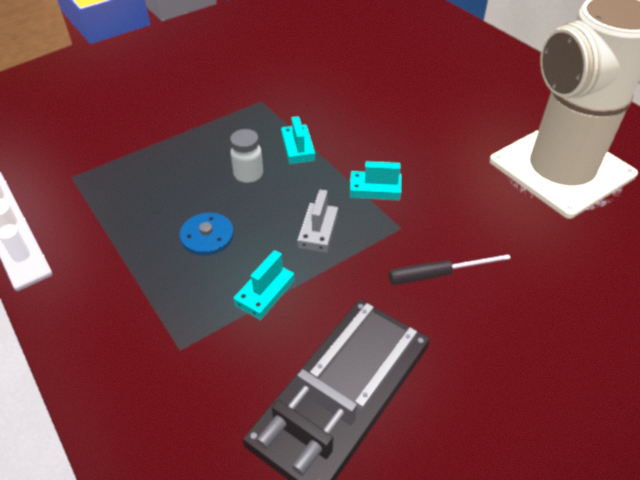

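View pics/t0.png

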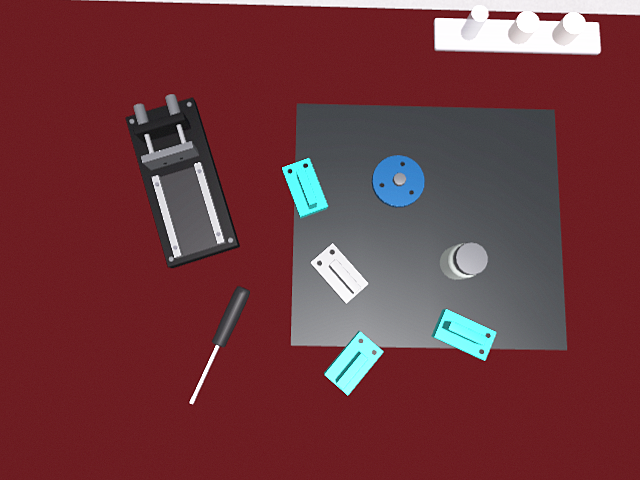

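The candidates shaped like the block are aluminium at top (339,274), scene (318,221), and turquoise at top (305,187), (354,363), (465,335). I choose the aluminium one. Its dotted nose points up-left in the top view. The jig is at top (183,180), with its plate at (170,155). The next step is a close crop.

Run:
```python
import cv2,numpy as np
s=cv2.imread("pics/s0.png");t=cv2.imread("pics/t0.png")
c=lambda im,x,y,w,h:cv2.resize(im[y:y+h,x:x+w],(400,300),interpolation=cv2.INTER_CUBIC)
cv2.imwrite("pics/m0.png",np.vstack([np.hstack([c(t,300,235,80,60+15-15),c(s,280,185,80,60+15-15)]),np.hstack([c(t,80,90,200,150+30-30),c(s,240,290,200,150)])]))
cv2.imwrite("pics/m1.png",cv2.resize(t[85:275,105:255],None,fx=3.15,fy=3.15,interpolation=cv2.INTER_CUBIC))
```

```text
(no output)
```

View pics/m0.png

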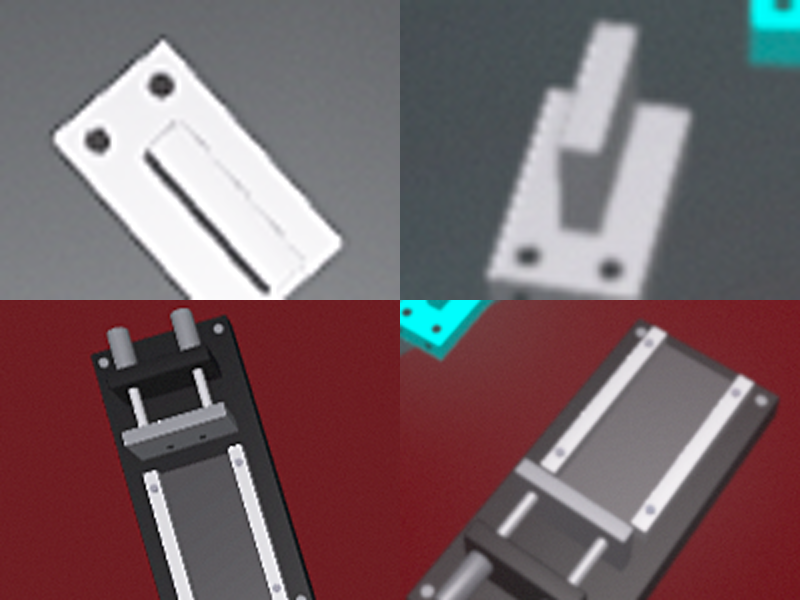

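The crop shows the aluminium block, with nose dots at top (319.6,263) and (332.2,251.8). The jig's cheek screws show in both views. I'll triangulate next.

Run:
```python
from h import *
P={"dotL":((319.6,263),(322,238.6)),"dotR":((332.2,251.8),(305.6,236.2)),"finF":((332.4,262.4),(316,214.8)),"finR":((357,290),(323.4,189.6)),
"scA":((199.5,171),(319.5,366.5)),"scB":((220,235),(364.5,311)),"scC":((157,184.5),(364,394.5)),"scD":((175,247),(408,336.5))}
for k,(a,b) in P.items():
    print(k,np.round(tri([ray("top",*a),ray("scene",*b)]),4))
for k,(u,v) in {"nl":(311,262),"nr":(332.8,243),"rr":(368.4,283.6),"rl":(348,303)}.items(): print(k,np.round(onz("top",u,v,.02),4))
for k in ("scA","scB","scC","scD"): print(k,np.round(onz("top",*P[k][0],.039),4),np.round(onz("scene",*P[k][1],.039),4))
for k in ("finF","finR"): print(k,np.round(onz("top",*P[k][0],.06),4),np.round(onz("scene",*P[k][1],.06),4))
```

```text
dotL [ 0.4803 -0.1006  0.0193]
dotR [ 0.4993 -0.1211  0.019 ]
finF [ 0.4783 -0.12    0.058 ]
finR [ 0.4357 -0.1588  0.0611]
scA [0.6274 0.1005 0.0376]
scB [0.5212 0.0626 0.0359]
scC [0.6035 0.1681 0.0383]
scD [0.4999 0.1333 0.039 ]
nl [ 0.482  -0.0866  0.02  ]
nr [ 0.5143 -0.1223  0.02  ]
rr [ 0.4481 -0.1817  0.02  ]
rl [ 0.4159 -0.1484  0.02  ]
scA [0.6272 0.1001 0.039 ] [0.6277 0.1013 0.039 ]
scB [0.5213 0.0616 0.039 ] [0.5222 0.0647 0.039 ]
scC [0.6029 0.1683 0.039 ] [0.6042 0.168  0.039 ]
scD [0.5003 0.1329 0.039 ] [0.4995 0.1337 0.039 ]
finF [ 0.4783 -0.1201  0.06  ] [ 0.4792 -0.1182  0.06  ]
finR [ 0.4359 -0.159   0.06  ] [ 0.435  -0.1596  0.06  ]
```

Call:
send_rows --motion "-1 -4.1 -2.7 -0.4 -0.12; -1 -8.2 -5.4 -0.8 -0.24; -1 -12.3 -8.1 -1.2 -0.36; -1 -16.4 -10.8 -1.6 -0.48; -1 -20.5 -13.5 -2 -0.59"

```text
clock: 1.5
eef_pos: [0.2863, 0.3058, 0.2513]
tool_rot: [-0.168, 0.986, 0.0, 0.0]
ft_force: [0.7, 1.0, 0.6]
grip_width: 0.0854
grasp_force: 0.0
```

```bash
cat >> h.py <<'E'
def rem(target,yaw,ob=None):
    "remaining shift (cm, tool axes) and twist; yaw = desired direction of block x axis, tool y = yaw+pi/2"
    o=bot.get_obs(); M=R.from_quat(o["tool_rot"]).as_matrix()
    ya=np.arctan2(M[1,1],M[0,1]); dt=(yaw+np.pi/2-ya+np.pi)%(2*np.pi)-np.pi
    print("tcp",np.round(o["eef_pos"],4),"yaw",round(ya-np.pi/2,4),"cm",np.round(100*M.T@(np.array(target)-o["eef_pos"]),2),"twist",round(-dt,3),"F",np.round(o["ft_force"],1),"clk",round(float(o["clock"]),2),"w",o["grip_width"],"g",o["grasp_force"], "tx",np.round(M[:,0],3))
E
python3 -c "
from h import *
rem((.47,.1,.25),.335)"
```

```text
tcp [0.2863 0.3058 0.2513] yaw 0.3382 cm [-10.51 -25.51   0.12] twist 0.003 F [0.7 1.  0.6] clk 1.5 w 0.08544105887787407 g 0.0 tx [-0.943 -0.332 -0.001]
```

Call:
send_rows --motion "-1 -1.8 -4.5 0 0; -1 -3.6 -9 0 0; -1 -5.4 -13.5 0 0; -1 -7.2 -18 0 0; -1 -9 -22 0 0"

```text
clock: 2.0
eef_pos: [0.4434, 0.1266, 0.2512]
tool_rot: [-0.165, 0.986, 0.0, 0.0]
ft_force: [0.8, 1.1, 0.6]
grip_width: 0.0852
grasp_force: 0.0
```

Run:
```python
from h import *
rem((.457,-.1395,.15),.74)
o=bot.get_obs(); snap("wrist","w0"); m=vision.camera_model("wrist"); print(m["fov_y"],m["cx"],m["cy"],np.round(m["hand_eye"],3).tolist())
np.save("w0.npy",np.r_[o["eef_pos"],o["tool_rot"]])
```

```text
tcp [0.4434 0.1266 0.2512] yaw 0.3319 cm [  7.4  -25.6   10.11] twist -0.408 F [0.8 1.1 0.6] clk 2.0 w 0.08524080073036275 g 0.0 tx [-0.945 -0.326 -0.001]
65.70646984690485 318.6531987776142 237.19380764042077 [[0.001, -0.965, -0.263, 0.067], [1.0, 0.001, 0.0, 0.001], [-0.0, -0.263, 0.965, -0.143], [0.0, 0.0, 0.0, 1.0]]
```

View pics/w0.png

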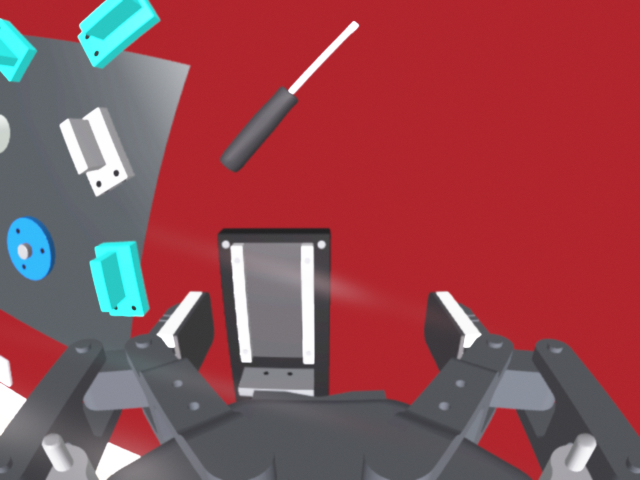

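The wrist view shows the jig cheek ends at about (237,246), (245,362), (308,245), (308,362). The aluminium block is at (97,150), and its nose dots are at (98,184) and (116,173).

Run:
```python
from h import *
a=np.load("w0.npy");o=dict(eef_pos=a[:3],tool_rot=a[3:])
Q={k:onz("wrist",*p,.039,o) for k,p in dict(Ln=(237.5,246),Lf=(245.5,362),Rn=(308,245),Rf=(308,362)).items()}
for k,v in Q.items(): print(k,np.round(v,4))
d=Q["Lf"]-Q["Ln"]+Q["Rf"]-Q["Rn"]; print("c",sum(Q.values())/4,"yaw",np.arctan2(d[1],d[0]),np.linalg.norm(d)/2,np.linalg.norm(Q["Lf"]-Q["Rf"]))
for p in((98,184),(116,173)): print(onz("wrist",*p,.02,o))
```

```text
Ln [0.5071 0.0626 0.039 ]
Lf [0.6405 0.1062 0.039 ]
Rn [0.4826 0.1299 0.039 ]
Rf [0.6148 0.174  0.039 ]
c [0.56123837 0.11817876 0.039     ] yaw 0.31883010976785625 0.13979927182806368 0.07245276471553981
[ 0.49920151 -0.12034195  0.02      ]
[ 0.48004003 -0.09883079  0.02      ]
```

Call:
send_rows --motion "-1 1.4 -4.7 1.5 -0.1; -1 2.8 -9.4 3 -0.2; -1 4.2 -14 4.5 -0.3; -1 5.6 -18.6 6 -0.408; -1 7 -23 7.5 -0.408"

```text
clock: 2.55
eef_pos: [0.4513, -0.1115, 0.1762]
tool_rot: [-0.363, 0.932, -0.0, 0.0]
ft_force: [1.1, -0.4, -0.2]
grip_width: 0.0853
grasp_force: 0.0
```

Run:
```python
from h import *
rem((.457,-.1395,.1),.74)
o=bot.get_obs(); snap("wrist","w1")
np.save("w1.npy",np.r_[o["eef_pos"],o["tool_rot"]])
```

```text
tcp [ 0.4513 -0.1115  0.1762] yaw 0.7429 cm [ 1.48 -2.44  7.62] twist 0.003 F [ 1.1 -0.4 -0.2] clk 2.55 w 0.08533544330168281 g 0.0 tx [-0.737 -0.676 -0.001]
```

View pics/w1.png

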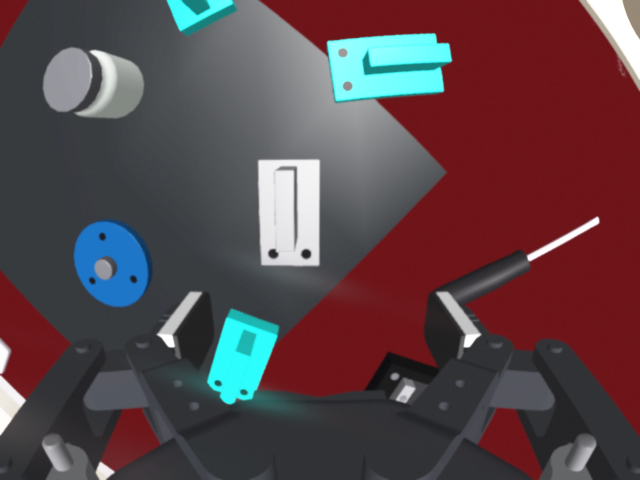

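The close view shows the aluminium block with foot corners at about (259,160), (319,160), (319,265), (261,265). The fin top is centred at about (285,209).

Run:
```python
from h import *
a=np.load("w1.npy");o=dict(eef_pos=a[:3],tool_rot=a[3:])
c=[onz("wrist",*p,.02,o) for p in((259,160),(319.5,160),(319.5,265.5),(261,265.5))]
d=c[3]-c[0]+c[2]-c[1]; y=np.arctan2(d[1],d[0]); ctr=sum(c)/4
print("foot",ctr,"yaw",y,"fin",ctr-.01*np.array([np.cos(y),np.sin(y),0]),np.linalg.norm(d)/2,np.linalg.norm(c[2]-c[3]))
f=[onz("wrist",*p,.06,o) for p in((276,251),(296,251),(275,169),(297,169))]
print("fintop",sum(f)/4,np.linalg.norm(f[0]-f[2]))
print("3d fin",tri([ray("wrist",286,210,o),ray("top",344.7,276.2),ray("scene",319.7,202.2)]))
```

```text
foot [ 0.46362603 -0.13152448  0.02      ] yaw 0.7353829131978902 fin [ 0.45621029 -0.1382332   0.02      ] 0.08950687880073246 0.05036845913456052
fintop [ 0.45517997 -0.1382653   0.06      ] 0.05992716384215389
3d fin [ 0.45625413 -0.13931296  0.05836749]
```

Call:
send_rows --motion "-1 0.7 -1.2 4 0.005; -1 1.5 -2.35 8 0.005; -1 1.5 -2.35 10 0.005; -1 1.5 -2.35 10 0.005; -1 1.5 -2.35 10 0.005"

```text
clock: 3.1
eef_pos: [0.4562, -0.137, 0.0768]
tool_rot: [-0.36, 0.933, 0.0, -0.0]
ft_force: [0.6, -0.4, 0.3]
grip_width: 0.0852
grasp_force: 0.0
```

```bash
python3 -c "
from h import *
rem((.4563,-.1388,.026),.737)"
```

```text
tcp [ 0.4562 -0.137   0.0768] yaw 0.7361 cm [ 0.11 -0.14  5.08] twist -0.001 F [ 0.6 -0.4  0.3] clk 3.1 w 0.08521247802498612 g 0.0 tx [-0.741 -0.671  0.   ]
```

Call:
send_rows --motion "-1 0.1 -0.15 2.5 0; -1 0.1 -0.15 4.5 0; -1 0.1 -0.15 5 0; 0 0.1 -0.15 5 0; 1 0.1 -0.15 5 0"

```text
clock: 3.6
eef_pos: [0.4577, -0.1392, 0.028]
tool_rot: [-0.36, 0.933, -0.001, 0.001]
ft_force: [-0.0, 0.1, 0.3]
grip_width: 0.0587
grasp_force: 0.0
```

Call:
send_rows --motion "1 0 0 0 0; 1 0 0 0 0; 1 0 0 0 0; 1 0 0 0 0; 1 0 0 0 0"

```text
clock: 4.1
eef_pos: [0.4569, -0.1393, 0.0271]
tool_rot: [-0.36, 0.933, -0.0, 0.001]
ft_force: [-0.4, -0.1, 5.6]
grip_width: 0.0131
grasp_force: 61.3
```

Call:
send_rows --motion "1 0 0 -1.5 0; 1 0 0 -4 0; 1 0 0 -7 0; 1 0 0 -10 0; 1 0 0 -12 0"

```text
clock: 4.6
eef_pos: [0.4562, -0.1391, 0.1476]
tool_rot: [-0.36, 0.933, -0.0, 0.0]
ft_force: [0.7, -0.8, -3.3]
grip_width: 0.0132
grasp_force: 60.2
```

Call:
send_rows --motion "1 -3 1.7 0 0.05; 1 -7 3.9 0 0.13; 1 -11 6.1 0 0.22; 1 -15 8.3 0 0.31; 1 -19 10.5 0 0.4"

```text
clock: 5.1
eef_pos: [0.526, 0.0678, 0.1453]
tool_rot: [-0.165, 0.986, -0.0, -0.001]
ft_force: [0.7, -0.6, -2.8]
grip_width: 0.0133
grasp_force: 60.1
```

```bash
python3 -c "
from h import *
rem((.5427,.1111,.10),.324)"
```

```text
tcp [0.526  0.0678 0.1453] yaw 0.3318 cm [-3.    3.55  4.52] twist 0.008 F [ 0.7 -0.6 -2.8] clk 5.1 w 0.013280911929216967 g 60.054452419281006 tx [-0.945 -0.326  0.003]
```

Call:
send_rows --motion "1 -1.2 1.5 1 0.008; 1 -2.4 2.9 2 0.008; 1 -3 3.55 3 0.008; 1 -3 3.55 3.5 0.008; 1 -3 3.55 3.5 0.008"

```text
clock: 5.6
eef_pos: [0.5418, 0.1084, 0.1097]
tool_rot: [-0.163, 0.987, -0.0, -0.002]
ft_force: [-0.8, -1.0, -3.7]
grip_width: 0.0135
grasp_force: 60.0
```

Run:
```python
from h import *
rem((.5427,.1111,.0521),.324)
o=bot.get_obs(); w=snap("wrist","w2");np.save("w2.npy",np.r_[o["eef_pos"],o["tool_rot"]])
t=snap("top","t2")
cv2.imwrite("pics/m2.png",np.hstack([cv2.resize(w[150:480,120:520],(480,396)),cv2.resize(t[85:285,105:255],(297,396),interpolation=2)])[:,:,::-1])
```

```text
tcp [0.5418 0.1084 0.1097] yaw 0.327 cm [-0.19  0.23  5.76] twist 0.003 F [-0.8 -1.  -3.7] clk 5.6 w 0.013462822049100044 g 59.973172545433044 tx [-0.947 -0.321  0.004]
```

View pics/m2.png

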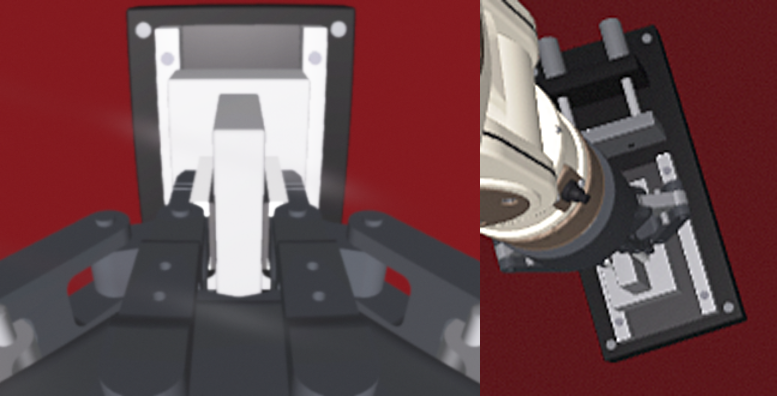

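The view shows the block held upright over the channel, with tail-edge corners at about wrist (260,212) and (377,212). The jig's tail corners are at about (226,157) and (416,157).

Run:
```python
from h import *
a=np.load("w2.npy");o=dict(eef_pos=a[:3],tool_rot=a[3:]); M=R.from_quat(a[3:]).as_matrix()
tl=lambda p,z: np.round(100*M.T@(onz("wrist",120+p[0]/1.2,150+p[1]/1.2,z,o)-a[:3]),2)
zb=a[2]-.0271+.02
print("tail",tl((168,77),zb),tl((309,77),zb))
print("cheek tail out",tl((155,28),.039),tl((328,27),.039)); print("cheek in",tl((179,28),.039),tl((303,27),.039))
print("cornerscrews",tl((143,30),.025),tl((338,29),.025))
rem((.5427,.1111,.0521),.324)
```

```text
tail [ 3.59 -2.34  0.72] [3.6  2.55 0.72]
cheek tail out [ 4.72 -3.95  7.09] [4.78 4.45 7.09]
cheek in [ 4.69 -2.77  7.09] [4.75 3.22 7.09]
cornerscrews [ 4.5  -4.85  8.49] [4.56 5.27 8.49]
tcp [0.5429 0.1084 0.1113] yaw 0.3262 cm [-0.08  0.27  5.92] twist 0.002 F [ 0.6  0.3 -2.8] clk 5.7 w 0.01318853765147374 g 59.973660707473755 tx [-0.947 -0.32   0.001]
```

Call:
send_rows --motion "1 0 0.15 1.5 0; 1 0 0.15 3 0; 1 0 0.15 4.2 0; 1 0 0.15 5 0; 1 0 0.15 5.2 0"

```text
clock: 6.2
eef_pos: [0.5422, 0.1105, 0.0586]
tool_rot: [-0.163, 0.987, -0.0, -0.001]
ft_force: [-0.5, 0.4, -3.6]
grip_width: 0.0132
grasp_force: 60.0
```

```bash
python3 -c "
from h import *
rem((.5427,.1111,.0521),.324)"
```

```text
tcp [0.5422 0.1105 0.0586] yaw 0.327 cm [-0.07  0.05  0.65] twist 0.003 F [-0.5  0.4 -3.6] clk 6.2 w 0.013184199641892807 g 60.02963483333588 tx [-0.947 -0.321  0.002]
```

Still hanging free (-3.6 N). I'll lower gently.

Call:
send_rows --motion "1 0 0 0.2 0; 1 0 0 0.35 0; 1 0 0 0.45 0; 1 0 0 0.55 0; 1 0 0 0.55 0"

```text
clock: 6.7
eef_pos: [0.5429, 0.1112, 0.054]
tool_rot: [-0.163, 0.987, -0.0, 0.0]
ft_force: [0.8, 0.0, -2.5]
grip_width: 0.0135
grasp_force: 60.0
```

Call:
send_rows --motion "1 0 0 0.1 0; 1 0 0 0.2 0; 1 0 0 0.2 0"

```text
clock: 7.0
eef_pos: [0.5429, 0.1111, 0.0522]
tool_rot: [-0.163, 0.987, 0.0, 0.0]
ft_force: [-0.3, -1.0, -1.7]
grip_width: 0.013
grasp_force: 60.2
```

Call:
send_rows --motion "1 0 0 0.05 0; 1 0 0 0.1 0; 1 0 0 0.1 0"

```text
clock: 7.3
eef_pos: [0.543, 0.1111, 0.0521]
tool_rot: [-0.163, 0.987, 0.0, 0.0]
ft_force: [-3.7, -0.8, 6.1]
grip_width: 0.0132
grasp_force: 61.6
```

Seated at z = 0.052 as expected. Now I'll slide toward the plate, which is about 54 mm ahead.

Call:
send_rows --motion "1 -0.6 0 -0.04 0; 1 -1.4 0 -0.04 0; 1 -2.2 0 -0.04 0; 1 -3 0 -0.04 0; 1 -3.6 0 -0.04 0"

```text
clock: 7.8
eef_pos: [0.5767, 0.1225, 0.0521]
tool_rot: [-0.163, 0.987, -0.0, -0.0]
ft_force: [-5.8, -2.8, 7.2]
grip_width: 0.0133
grasp_force: 61.6
```

Call:
send_rows --motion "1 -0.2 0 0 0; 1 -0.4 0 0 0; 1 -0.6 0 0 0; 1 -0.8 0 0 0; 1 -0.9 0 0 0"

```text
clock: 8.3
eef_pos: [0.5849, 0.1253, 0.0522]
tool_rot: [-0.163, 0.987, -0.0, -0.0]
ft_force: [-5.6, -2.1, 7.0]
grip_width: 0.0132
grasp_force: 61.5
```

```bash
cat >> h.py <<'E'
def fr():
    o=bot.get_obs();M=R.from_quat(o["tool_rot"]).as_matrix();c=np.array([.5617,.1175,0]);y=.323
    J=np.array([[np.cos(y),np.sin(y),0],[-np.sin(y),np.cos(y),0],[0,0,1]])
    print("jig mm",np.round(1e3*J@(o["eef_pos"]-c),1),"F tool",np.round(M.T@o["ft_force"],2),"T",np.round(o["ft_torque"],2),"clk",o["clock"])
E
python3 -c "
from h import *
fr()"
```

```text
jig mm [24.5  0.  52.2] F tool [ 6.04 -0.2  -6.95] T [-0.3   1.09 -0.01] clk 8.3
```

Call:
send_rows --motion "1 -0.1 0 -0.05 0; 1 -0.2 0 -0.05 0; 1 -0.3 0 -0.05 0; 1 -0.4 0 -0.05 0; 1 -0.4 0 -0.05 0"

```text
clock: 8.8
eef_pos: [0.5891, 0.1268, 0.0522]
tool_rot: [-0.163, 0.987, -0.0, -0.0]
ft_force: [-3.0, -2.2, 5.0]
grip_width: 0.0132
grasp_force: 61.3
```

```bash
python3 -c "
from h import *
fr()"
```

```text
jig mm [28.9  0.1 52.2] F tool [ 3.5  -1.1  -4.95] T [-0.2   0.78  0.05] clk 8.8
```

Call:
send_rows --motion "1 -0.1 0 -0.02 0; 1 -0.2 0 -0.02 0; 1 -0.3 0 -0.02 0; 1 -0.3 0 -0.02 0"

```text
clock: 9.2
eef_pos: [0.591, 0.1274, 0.0522]
tool_rot: [-0.163, 0.987, -0.0, -0.001]
ft_force: [-6.0, -3.4, 6.5]
grip_width: 0.013
grasp_force: 61.8
```

```bash
python3 -c "
from h import *
fr()"
```

```text
jig mm [31.   0.1 52.2] F tool [ 6.76 -1.26 -6.46] T [-0.37  1.25  0.11] clk 9.2
```

Contact with the plate at jig x ≈ 31 mm, with the force rising. I'll press on slowly.

Call:
send_rows --motion "1 -0.15 0 -0.02 0; 1 -0.3 0 -0.02 0; 1 -0.45 0 -0.02 0; 1 -0.6 0 -0.02 0; 1 -0.6 0 -0.02 0"

```text
clock: 9.7
eef_pos: [0.5955, 0.129, 0.0523]
tool_rot: [-0.163, 0.987, -0.0, -0.002]
ft_force: [-9.6, -3.7, 9.4]
grip_width: 0.0134
grasp_force: 61.9
```

```bash
python3 -c "
from h import *
fr()"
```

```text
jig mm [35.7  0.2 52.3] F tool [10.3  -0.44 -9.34] T [-0.67  1.72  0.1 ] clk 9.7
```

Call:
send_rows --motion "1 -0.15 0 -0.03 0; 1 -0.3 0 -0.05 0; 1 -0.45 0 -0.06 0; 1 -0.6 0 -0.06 0; 1 -0.6 0 -0.06 0"

```text
clock: 10.2
eef_pos: [0.5999, 0.1305, 0.0524]
tool_rot: [-0.163, 0.987, -0.001, -0.004]
ft_force: [-11.6, -4.2, 9.2]
grip_width: 0.0132
grasp_force: 62.0
```

```bash
python3 -c "
from h import *
fr()"
```

```text
jig mm [40.3  0.2 52.4] F tool [12.37 -0.29 -9.11] T [-0.73  2.26  0.12] clk 10.2
```

Call:
send_rows --motion "1 -0.15 0 -0.03 0; 1 -0.3 0 -0.03 0; 1 -0.3 0 -0.03 0; 1 -0.3 0 -0.03 0; 1 -0.3 0 -0.03 0"

```text
clock: 10.7
eef_pos: [0.6021, 0.1312, 0.0525]
tool_rot: [-0.163, 0.987, -0.001, -0.004]
ft_force: [-13.9, -4.9, 9.0]
grip_width: 0.0131
grasp_force: 62.0
```

Run:
```python
from h import *
fr()
t=snap("top","t3"); s=snap("scene","s3")
cv2.imwrite("pics/m3.png",np.hstack([cv2.resize(s[270:480,220:440],(420,400),interpolation=2),cv2.resize(t[85:275,105:255],(316,400),interpolation=2)])[:,:,::-1])
```

```text
jig mm [42.7  0.2 52.5] F tool [14.8  -0.18 -8.84] T [-0.8   2.47  0.16] clk 10.7
```

View pics/m3.png

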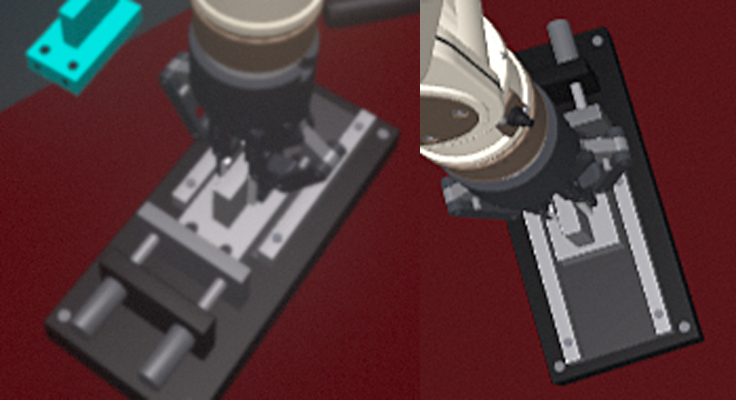

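The block sits in the channel with its nose flat on the plate (scene crop about (195,240)), and the plate is pushed back. The push is about 10 N by travel. Now I hold for 2 s.

Call:
send_rows --motion "1 0 0 0 0; 1 0 0 0 0; 1 0 0 0 0; 1 0 0 0 0; 1 0 0 0 0"

```text
clock: 11.3
eef_pos: [0.6021, 0.1313, 0.0525]
tool_rot: [-0.163, 0.987, -0.001, -0.004]
ft_force: [-12.5, -4.0, 9.1]
grip_width: 0.0131
grasp_force: 62.0
```

Call:
send_rows --motion "1 0 0 0 0; 1 0 0 0 0; 1 0 0 0 0; 1 0 0 0 0; 1 0 0 0 0"

```text
clock: 11.8
eef_pos: [0.6021, 0.1312, 0.0525]
tool_rot: [-0.163, 0.987, -0.001, -0.004]
ft_force: [-13.2, -5.2, 9.4]
grip_width: 0.0131
grasp_force: 62.0
```

Call:
send_rows --motion "1 0 0 0 0; 1 0 0 0 0; 1 0 0 0 0; 1 0 0 0 0; 1 0 0 0 0"

```text
clock: 12.3
eef_pos: [0.6021, 0.1313, 0.0525]
tool_rot: [-0.163, 0.987, -0.001, -0.004]
ft_force: [-12.0, -4.7, 9.2]
grip_width: 0.0127
grasp_force: 62.0
```

Call:
send_rows --motion "1 0 0 0 0; 1 0 0 0 0; 1 0 0 0 0; 1 0 0 0 0; 1 0 0 0 0"

```text
clock: 12.8
eef_pos: [0.6021, 0.1313, 0.0525]
tool_rot: [-0.163, 0.987, -0.001, -0.004]
ft_force: [-12.8, -5.0, 9.5]
grip_width: 0.0135
grasp_force: 62.0
```

```bash
python3 -c "
from h import *
fr(); print(workorder.job_done())"
```

```text
jig mm [42.7  0.2 52.5] F tool [13.79 -0.59 -9.4 ] T [-0.86  2.44  0.12] clk 12.8
the job is handed in; nothing more can be done
None
```

The block is in the jig channel, still gripped, its nose against the plate with about 10 N (estimated from plate travel and wrist force); I held it for 2 s and handed the job in at 12.8 s, and no verdict came back.

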